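# Stir the turned beads and put the stirring stick back in its stand

### The job

The freshly turned beads in the wooden bowl must be stirred. Take the T-handled stick out of its stand, hold it upright with its foot down near the bottom of the bowl and stir the beads right round the bowl with it, clockwise as seen from above; two full turns are enough. Then put the stick back as it was, seated flat and square in the pocket on top of the stand; keep every bead in the bowl, leave the bowl standing where it is and do not disturb the other tools on the bench.

Things in the scene. Friction and masses are not known exactly. Their poses are not given: they have to be found in the camera images.
- stirrer: Pale wooden T-shaped stirring stick, 90 g, hanging upright in the stand. Handle block 24 (x) x 70 (y) x 40 (z) mm on a round shank 14 mm thick that runs straight down to a ball foot 22 mm across. Origin: centre of the block's underside; z up; the foot's lowest point is 150 mm below the origin. Grip the block across its 24 mm (x), fingertips over 8 mm above its underside.
- stirrer_foot (a point): lowest point of the stirring stick's ball foot
- stand: Fixed wooden stand like a small stool: base 100 (x) x 110 (y) mm, two side panels, top 56 x 98 mm, upper face at 175 mm. A slot 28 mm wide runs from its -x edge (roughly towards the robot, open) to 14 mm past the centre: the stick slides out to -x when raised over 6 mm. Ridges 6 mm high frame a pocket 28 (x) x 74 (y) mm, cut by the slot. Origin: centre of the underside.
- stand_pocket (a point): centre of the pocket's floor on the stand, 175 mm above the bench; a seated stick's origin lies here, its block's long side along the stand's y
- bowl: Dark wooden bowl, loose, 0.9 kg: 132 mm across at the foot, 176 mm at the rim, 68 mm high, wall 7 mm; flat inner floor 8 mm above the origin, 59 mm in radius. Origin: centre of the underside, z up, any yaw; left or right, the stand on the other side. Circling 25 to 38 mm off its centre with the foot's lowest point 5 to 10 mm over the inner floor stirs well.
- bead1: one of six alike round pale wooden beads, 28 mm in diameter, 12 g, loose on the bowl's floor; origin at its centre
- bead2: one of six alike round pale wooden beads, 28 mm in diameter, 12 g, loose on the bowl's floor; origin at its centre
- bead3: one of six alike round pale wooden beads, 28 mm in diameter, 12 g, loose on the bowl's floor; origin at its centre
- bead4: one of six alike round pale wooden beads, 28 mm in diameter, 12 g, loose on the bowl's floor; origin at its centre
- bead5: one of six alike round pale wooden beads, 28 mm in diameter, 12 g, loose on the bowl's floor; origin at its centre
- bead6: one of six alike round pale wooden beads, 28 mm in diameter, 12 g, loose on the bowl's floor; origin at its centre
- chisel: bystander: chisel lying between bowl and stand, 230 mm long, 24 mm high; origin under the end of its handle where the blade begins
- gouge: bystander: narrow gouge lying on the bench beyond, 230 mm long, 24 mm high; origin under the end of its handle
- mallet: bystander: wooden mallet lying to the left, head 70 x 130 x 60 mm, handle 200 mm; origin under its head
- jar: bystander: amber glass jar, 68 mm across, 90 mm high; origin under its centre
- finial: bystander: turned wooden finial standing on the right, 52 mm across, 92 mm high; origin under its centre
- sander: bystander: cork sanding block on the left, 100 x 60 x 30 mm; origin under its centre

How it is judged:
On the way, in this order (a step that is already met when the one before it is completed fails the run):
1. stick held, foot down among the beads and under 30 mm over the bowl's underside, at the bowl's +x side (over 16 mm off centre, under 16 mm sideways) (x of stirrer_foot in the frame of bowl above 0.016 m and y of stirrer_foot in the frame of bowl between -0.016 and 0.016 m and z of stirrer_foot in the frame of bowl between 0 and 0.03 m and horizontal distance between stirrer_foot and bowl below 0.06 m and contact force between the fingers and stirrer above 0.5 N).
2. stick held, foot down among the beads and under 30 mm over the bowl's underside, at the bowl's -y side (clockwise) (y of stirrer_foot in the frame of bowl below -0.016 m and x of stirrer_foot in the frame of bowl between -0.016 and 0.016 m and z of stirrer_foot in the frame of bowl between 0 and 0.03 m and horizontal distance between stirrer_foot and bowl below 0.06 m and contact force between the fingers and stirrer above 0.5 N).
3. stick held, foot down among the beads and under 30 mm over the bowl's underside, at the bowl's -x side (x of stirrer_foot in the frame of bowl below -0.016 m and y of stirrer_foot in the frame of bowl between -0.016 and 0.016 m and z of stirrer_foot in the frame of bowl between 0 and 0.03 m and horizontal distance between stirrer_foot and bowl below 0.06 m and contact force between the fingers and stirrer above 0.5 N).
4. stick held, foot down among the beads and under 30 mm over the bowl's underside, at the bowl's +y side (y of stirrer_foot in the frame of bowl above 0.016 m and x of stirrer_foot in the frame of bowl between -0.016 and 0.016 m and z of stirrer_foot in the frame of bowl between 0 and 0.03 m and horizontal distance between stirrer_foot and bowl below 0.06 m and contact force between the fingers and stirrer above 0.5 N).
5. stick held, foot down among the beads and under 30 mm over the bowl's underside, at the bowl's +x side again; of beads 1-2, 3-4, 5-6, one each over 15 mm from its start (all of step 1 and distance of any of bead1, bead2 from where it was at the start of the episode above 0.015 m and distance of any of bead3, bead4 from where it was at the start of the episode above 0.015 m and distance of any of bead5, bead6 from where it was at the start of the episode above 0.015 m).
At the end, for the whole second after the job is handed in: Stick seated in the pocket: within 6 mm of its centre and 3 mm of its floor, upright within 0.05 rad, square within 0.1 rad, at rest. All six beads in the bowl; bowl upright and within 40 mm of its start; other tools within 30 mm of theirs (horizontal distance between stirrer and stand_pocket below 0.006 m and z of stirrer in the frame of stand between 0.172 and 0.1775 m and angle between stirrer's own z axis and vertical below 0.05 rad and angle between the y axis of stirrer and the y axis of stand, either way round below 0.1 rad and linear speed of stirrer below 0.02 m/s and horizontal distance between each of bead1, bead2, bead3, bead4, bead5, bead6 and bowl below 0.075 m and z of each of bead1, bead2, bead3, bead4, bead5, bead6 in the frame of bowl below 0.07 m and angle between bowl's own z axis and vertical below 0.1 rad and distance of bowl from where it was at the start of the episode below 0.04 m and distance of each of chisel, gouge, mallet, jar, finial, sander from where it was at the start of the episode below 0.03 m); the robot touches nothing.
It fails at once if a bead leaves the bowl (horizontal distance between any of bead1, bead2, bead3, bead4, bead5, bead6 and bowl above 0.095 m).
It fails at once if the bowl is tipped (over 0.25 rad) or pushed more than 50 mm (angle between bowl's own z axis and vertical above 0.25 rad or distance of bowl from where it was at the start of the episode above 0.05 m).
It fails at once if another tool is pushed more than 40 mm (distance of any of chisel, gouge, mallet, jar, finial, sander from where it was at the start of the episode above 0.04 m).
It also fails if it takes over 72 s, if anything falls off the work surface, if the arm or the gripper's body presses on something with over 40 N, if the wrist force passes 120 N, or if a joint passes its speed limit or range.

### The arm

A 6-joint arm with a two-finger parallel gripper is mounted at the origin on the work surface. World frame = base frame: x ahead of the robot, y to its left, z up, the work surface at z = 0. Lengths are in m, angles in rad, forces in N, time in s.
With the tool pointing down it reaches from about 0.3 to 0.775 m from the base axis. Payload 14.6 kg.
Tool frame: the origin (TCP) lies between the finger pads; the fingertips stand 14 mm ahead of it and the grasp point (between the pads) lies 5 mm behind it; z points along the fingers, y is the line along which they close (so a half turn about z gives the same grasp; the last joint's range is limited). The gripper opens to 94 mm and grips with 3 to 60 N. Pads are 16 mm wide; open, the fingers measure 119 mm over their backs; the gripper's body (75 mm by 177 mm) begins 78 mm behind the grasp point.
Start: joints at [-1.259, 0.3, 1.521, -0, 1.321, -0.067], TCP at [0.203, -0.511, 0.219] pointing down, gripper open.
Joint ranges: [-3.03, 3.03], [-0.79, 2.21], [0.23, 2.52], [-1.04, 4.18], [0, 3.07], [-2.55, 2.55]. Speed limits (rad/s): [2.22, 2.22, 2.57, 3.14, 3.14, 3.14].

### API

Orientations are given as [roll, pitch, yaw] about the fixed x, y, z axes, in that order (R = Rz(yaw) Ry(pitch) Rx(roll)).
In Python, from station import ctrl gives the robot as it stands. The module is installed in compiled form; this text tells all that it offers.
- The arm moves only by the tool move_arm, never from a script. Its argument "targets" is a list of rows, each a list of 7 numbers: the opening, from -1 (shut) to 1 (fully open), then the shift along the tool's x, y, z in units of 50 mm (1.0 is 50 mm), then the turn, a rotation vector about the tool's x, y, z in rad. A call has 1 to 12 rows; each row is the pose to reach, as a shift and turn from the pose commanded when the call began, along the tool's axes at that moment; what a row does not reach only later rows make up. A row lasts 1/10 s, in which the tool goes at most 50 mm and 8.59 degrees, less where a joint would pass 70% of its speed; a pose out of reach is approached as far as the arm can. A call with a gripper value outside its range is refused whole. The fingers move at their own pace and stop on an object; "grip_force" is the grip in N (left out, the last holds). Time passes only in rows, so rows that repeat a pose let the fingers close. It gives the time, the measured TCP pose, the force, the opening and the grip force at its end, in the units of the state.
- ctrl.get_obs(): the state, without advancing time (a new reading comes with each control period).
- ctrl.camera(name): name is "scene" or "top" or "wrist"; returns (picture, depth): 420x560x3 uint8, red, green, blue; 420x560 float32, m along the optical axis (not along the pixel's ray), 0 where there is no reading.
- ctrl.camera_params(name): a dict with "intrinsics" (3x3 intrinsics, pixels), "k1" (the pictures are not rectified: a ray, as slopes to the right and down, at radius r is drawn at 1 + k1 r^2 times it, then the intrinsics apply), "rvec" (rotation vector, rad) and "tvec" (3), from world to camera coordinates, as OpenCV has them; the wrist camera has in their place "T_tool_cam" (4x4, takes a point from camera to tool coordinates, whose origin is the TCP and whose axes are the flange's). Camera axes: x right, y down, z forward; pixel columns grow to the right and rows downward; lengths in m; the calibration is good to about 2 mm. A picture is of the moment at which its call begins: read the wrist's pose just before it. camera_params takes no time and is no camera call.
- ctrl.hand_in(): hands the job in; it is judged then, once.
Trained networks look in the newest picture that a camera, given by its name, has taken for a name from the list of things; names that differ only in an ending like _2 or _b are one class to them, and where a whole thing is asked for, a point or a joint stands for the part that bears it (a point fixed in the world has none). Each returns a list of dicts, best first, with "score" (0 to 1); they miss things now and then, are a little off and sometimes report something else, mostly with a low value. They report only what shows in the picture. A call takes as long as a camera call.
- ctrl.cut_out(camera, target): "region" (420x560 bool, what is visible of it) and "point" ([column, row] in pixels, amid what is visible of it).
- ctrl.tip_of(camera, target): "point" ([column, row] in pixels: a listed point, or the origin of a listed thing).
The state is a dict: "time_s": time; "qpos": joint angles; "joint_vel": joint speeds; "tau": joint torques, N m; "ee_pos": TCP position; "eef_rot": TCP orientation; "force": force on the tool from outside, world axes, zero at the start; "moment": the same for the moment, N m; "grip_width": finger opening in m; "grip_force": force on a finger pad.
Only numpy, scipy, OpenCV 4.12 (cv2) and the standard library are available. Lean on these libraries where they do the work, as an engineer would, in place of code of your own. Each camera call takes 0.05 s, during which the arm holds its last target. There are 200 camera calls.

## Working session

There is one attempt and no reset: what is moved stays moved. The work goes in short steps, Python scripts to look and compute and a tool call to move; the robot and the scene stay as the last step left them, time stands still between calls to the robot, and variables do not carry over. Pictures are saved under pics/ and viewed, at most 10 in all, crops included, and the job is handed in when it is done.

Besides the shell and the picture viewer there is one more tool, called as a command line: name --pt "numbers of a row" for each row, then --argument value for the rest. move_arm: Moves the arm, as the interface text tells. Its arguments: {"type":"object","properties":{"targets":{"type":"array"},"grip_force":{"type":"number"}},"required":["targets"]}

```bash
mkdir -p pics
cat > h.py <<'E'
import numpy as np, cv2
from station import ctrl
from scipy.spatial.transform import Rotation as R
def cam(name):
    o=ctrl.get_obs(); im,d=ctrl.camera(name); p=ctrl.camera_params(name)
    K=np.array(p['intrinsics'])
    if 'rvec' in p:
        Rm=R.from_rotvec(np.ravel(p['rvec'])).as_matrix(); t=np.ravel(p['tvec'])
        T=np.eye(4);T[:3,:3]=Rm.T;T[:3,3]=-Rm.T@t
    else:
        T=np.eye(4);T[:3,:3]=R.from_euler('xyz',o['eef_rot']).as_matrix();T[:3,3]=o['ee_pos'];T=T@np.array(p['T_tool_cam'])
    return im,d,K,p['k1'],T
def rays(uv,K,k1):
    uv=np.asarray(uv,float).reshape(-1,1,2)
    return cv2.undistortPoints(uv,K,np.array([k1,0,0,0.])).reshape(-1,2)
def pts(uv,dep,c):
    im,d,K,k1,T=c; r=rays(uv,K,k1); P=np.c_[r,np.ones(len(r))]*np.reshape(dep,(-1,1))
    return P@T[:3,:3].T+T[:3,3]
def atz(uv,z,c):
    im,d,K,k1,T=c; r=rays(uv,K,k1); D=np.c_[r,np.ones(len(r))]@T[:3,:3].T; o=T[:3,3]
    return o+D*((z-o[2])/D[:,2])[:,None]
def cloud(mask,c):
    v,u=np.where(mask&(c[1]>0)); return pts(np.c_[u,v],c[1][v,u],c)
E
python3 - <<'E'
from h import *
for n in ['top','scene']:
    c=cam(n); cv2.imwrite(f'pics/{n}0.png',c[0][:,:,::-1])
    print(n,'cam at',c[4][:3,3].round(3))
    for t in ['stirrer','stand','bowl','bead1','chisel','gouge','jar','finial','mallet','sander']:
        for r in ctrl.cut_out(n,t)[:6 if t=='bead1' else 1]:
            P=cloud(r['region'],c)
            if len(P)<5: print(t,'few');continue
            print(t,round(r['score'],2),np.round(r['point']),'med',np.median(P,0).round(3),'lo',np.percentile(P,2,axis=0).round(3),'hi',np.percentile(P,98,axis=0).round(3))
    for t in ['bowl','stirrer','stand_pocket','stand']:
        r=ctrl.tip_of(n,t)
        if r:
            z={'bowl':0,'stirrer':.175,'stand_pocket':.175,'stand':0}[t]
            print('tip',t,r[0]['score'],r[0]['point'],atz([r[0]['point']],z,c).round(4))
E
```

```text
top cam at [0.386 0.003 1.123]
stirrer 0.79 [176. 213.] med [0.552 0.234 0.215] lo [0.542 0.202 0.179] hi [0.573 0.269 0.219]
stand 0.89 [192. 225.] med [0.539 0.223 0.04 ] lo [0.506 0.184 0.002] hi [0.603 0.288 0.185]
bowl 0.72 [338. 226.] med [ 0.554 -0.163  0.022] lo [ 0.47  -0.23   0.005] hi [ 0.628 -0.072  0.071]
bead1 0.63 [329. 218.] med [ 0.575 -0.135  0.032] lo [ 0.563 -0.147  0.021] hi [ 0.587 -0.123  0.039]
bead1 0.61 [340. 218.] med [ 0.574 -0.167  0.033] lo [ 0.562 -0.178  0.024] hi [ 0.587 -0.156  0.039]
bead1 0.53 [128. 185.] med [0.658 0.399 0.058] lo [0.61  0.342 0.016] hi [0.741 0.593 0.065]
bead1 0.48 [318. 226.] med [ 0.548 -0.116  0.032] lo [ 0.538 -0.13   0.011] hi [ 0.563 -0.105  0.039]
bead1 0.44 [340. 239.] med [ 0.52  -0.165  0.032] lo [ 0.508 -0.177  0.026] hi [ 0.532 -0.155  0.039]
chisel 0.92 [276. 248.] med [ 0.496 -0.004  0.022] lo [ 0.408 -0.015  0.001] hi [0.627 0.007 0.029]
gouge 0.66 [262. 162.] med [0.744 0.045 0.022] lo [ 0.72  -0.025  0.001] hi [0.781 0.181 0.029]
jar 0.75 [370. 162.] med [ 0.719 -0.252  0.088] lo [ 0.696 -0.284  0.007] hi [ 0.75
[... 1293 characters left out ...]
283.] med [0.75  0.048 0.021] lo [ 0.725 -0.026 -0.001] hi [0.781 0.162 0.027]
jar 0.86 [200. 194.] med [ 0.736 -0.242  0.066] lo [ 0.698 -0.299  0.   ] hi [ 0.765 -0.228  0.091]
finial 0.75 [207. 153.] med [ 0.661 -0.367  0.046] lo [ 0.636 -0.387  0.003] hi [ 0.679 -0.355  0.087]
mallet 0.86 [335. 400.] med [0.682 0.392 0.059] lo [0.626 0.35  0.033] hi [0.754 0.443 0.062]
sander 0.98 [433. 336.] med [0.413 0.383 0.029] lo [0.366 0.331 0.002] hi [0.456 0.432 0.032]
tip bowl 0.66 [271.7, 201.1] [[ 0.5562 -0.1555 -0.    ]]
tip stirrer 0.66 [355.2, 287.8] [[0.5584 0.2382 0.175 ]]
tip stand_pocket 0.61 [353.5, 286.9] [[0.5604 0.2348 0.175 ]]
tip stand 0.89 [344.6, 318.6] [[0.5607 0.241  0.    ]]
```

View pics/top0.png

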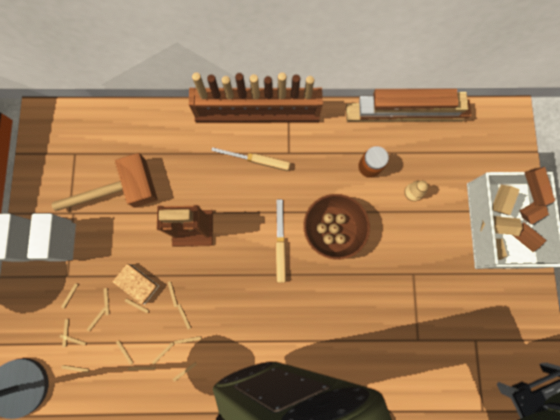

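View pics/scene0.png

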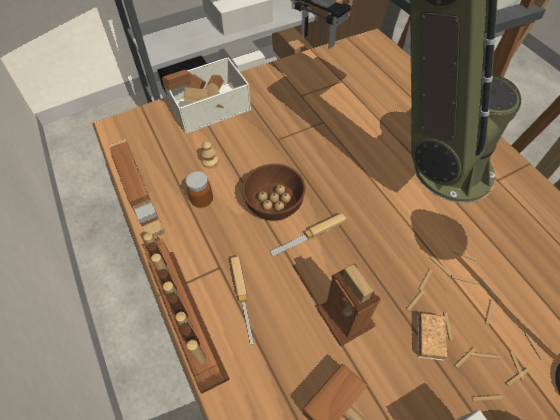

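Top picture: stand at (190,225) with the stick block at (176,214); bowl at (336,227) with six beads; chisel between at (280,240). The networks agree with this.

Run:
```python
from h import *
o=ctrl.get_obs(); print(o); M=R.from_euler('xyz',o['eef_rot']).as_matrix(); print(M.round(3)); print(np.array(ctrl.camera_params('wrist')['T_tool_cam']).round(3))
for n in ['top','scene']:
    c=cam(n)
    r=ctrl.cut_out(n,'stirrer')[0]
    P=cloud(r['region'],c); P=P[P[:,2]>.207]
    print(n,len(P),P.mean(0),cv2.minAreaRect((P[:,:2]*1000).astype(np.float32)))
    r=ctrl.cut_out(n,'bowl')[0]; P=cloud(r['region'],c); P=P[P[:,2]>.063]
    from scipy.optimize import least_squares
    f=least_squares(lambda q:np.hypot(P[:,0]-q[0],P[:,1]-q[1])-q[2],[.55,-.155,.085],loss='soft_l1',f_scale=.003)
    print('bowl rim',len(P),f.x)
# target delta for hover over stand
tgt=np.array([.52,.237,.40]); print('shift/50mm',(M.T@(tgt-o['ee_pos'])/.05).round(2))
```

```text
{'time_s': 1.5, 'qpos': array([-1.25859014e+00,  2.99876879e-01,  1.52100251e+00,  2.26893791e-06,
        1.32067428e+00, -6.65814974e-02]), 'joint_vel': array([-1.18295005e-03, -1.15329152e-03, -1.37602859e-03, -1.39434729e-03,
        5.65152359e-05,  1.00893997e-03]), 'tau': array([-6.46019416e-04, -5.31659961e+01, -3.52915585e+01,  7.08323624e-02,
        2.12933327e-02, -1.71933362e-05]), 'ee_pos': array([ 0.20339291, -0.51100575,  0.2194572 ]), 'eef_rot': array([3.14155362e+00, 3.99788892e-07, 3.78787125e-01]), 'force': array([0.90046638, 0.21054422, 0.38003987]), 'moment': array([-0.0430575 , -0.01503931,  0.05746256]), 'grip_force': 0.0, 'grip_width': 0.09405290242489078}
[[ 0.929  0.37   0.   ]
 [ 0.37  -0.929 -0.   ]
 [-0.     0.    -1.   ]]
[[ 0.002 -0.958 -0.288  0.085]
 [ 1.     0.001  0.001  0.001]
 [-0.    -0.288  0.958 -0.164]
 [ 0.     0.     0.     1.   ]]
top 323 [0.55266333 0.23637067 0.21537626] ((553.7130737304688, 235.85888671875), (24.09617805480957, 68.52857971191406), 0.6819767355918884)
bowl rim 553 [ 0.54792665 -0.15034526  0.0831136 ]
scene 407 [0.558862   0.23926981 0.21351717] ((558.0103759765625, 237.5801544189453), (24.3667049407959, 70.00557708740234), 2.167436122894287)
bowl rim 456 [ 0.55122156 -0.15089484  0.08376904]
shift/50mm [ 11.42 -11.56  -3.61]
```

move_arm --pt "1 0.5 -0.5 -1.5 0 0 -0.1" --pt "1 12.04 -11.3 -2.8 0 0 -1.216" --pt "1 12.04 -11.3 -2.8 0 0 -1.216" --pt "1 12.04 -11.3 -2.8 0 0 -1.216" --pt "1 12.04 -11.3 -2.8 0 0 -1.216" --pt "1 12.04 -11.3 -2.8 0 0 -1.216" --pt "1 12.04 -11.3 -2.8 0 0 -1.216" --pt "1 12.04 -11.3 -2.8 0 0 -1.216" --pt "1 12.04 -11.3 -2.8 0 0 -1.216" --pt "1 12.04 -11.3 -2.8 0 0 -1.216" --pt "1 12.04 -11.3 -2.8 0 0 -1.216" --pt "1 12.04 -11.3 -2.8 0 0 -1.216"

```text
time_s: 3.0
ee_pos: [0.4444, 0.0051, 0.3296]
eef_rot: [3.141, 0.0, 1.595]
force: [1.2, -1.0, -0.5]
grip_width: 0.0943
grip_force: 0.0
```

move_arm --pt "1 4.58 2.29 -0.6 0 0 0" --pt "1 4.58 2.29 -0.6 0 0 0" --pt "1 4.58 2.29 -0.6 0 0 0" --pt "1 4.58 2.29 -0.6 0 0 0" --pt "1 4.58 2.29 -0.6 0 0 0" --pt "1 4.58 2.29 -0.6 0 0 0" --pt "1 4.58 2.29 -0.6 0 0 0" --pt "1 4.58 2.29 -0.6 0 0 0" --pt "1 4.58 2.29 -0.6 0 0 0"

```text
time_s: 3.9
ee_pos: [0.5528, 0.2333, 0.3595]
eef_rot: [3.141, -0.0, 1.593]
force: [-0.0, -0.0, -0.5]
grip_width: 0.0942
grip_force: 0.0
```

```bash
cat > meas.py <<'E'
from h import *
import sys
o=ctrl.get_obs(); print(o['time_s'],o['ee_pos'].round(4),o['eef_rot'].round(4))
c=cam('wrist'); cv2.imwrite(f'pics/{sys.argv[1]}.png',c[0][:,:,::-1])
r=ctrl.cut_out('wrist','stirrer')[0]; P=cloud(r['region'],c); print(len(P),r['score'])
P=P[P[:,2]>.207]
print('block',P.mean(0).round(4),cv2.minAreaRect((P[:,:2]*1000).astype(np.float32)))
r=ctrl.cut_out('wrist','stand')[0]; P=cloud(r['region'],c)
for lo,hi in [(.170,.178),(.1785,.184)]:
    Q=P[(P[:,2]>lo)&(P[:,2]<hi)]
    if len(Q)>9: print('stand',lo,hi,len(Q),cv2.minAreaRect((Q[:,:2]*1000).astype(np.float32)))
E
python3 meas.py w1
```

```text
3.9 [0.5528 0.2333 0.3595] [ 3.1410e+00 -1.0000e-04  1.5934e+00]
2298 0.98
block [0.5553 0.2378 0.2134] ((555.2687377929688, 236.06414794921875), (23.82958221435547, 70.04849243164062), 1.1493605375289917)
stand 0.17 0.178 836 ((555.7302856445312, 241.42257690429688), (56.088340759277344, 88.97034454345703), 0.8603212237358093)
stand 0.1785 0.184 2240 ((555.7161865234375, 237.0147705078125), (55.715274810791016, 93.961181640625), 0.8506685495376587)
```

View pics/w1.png

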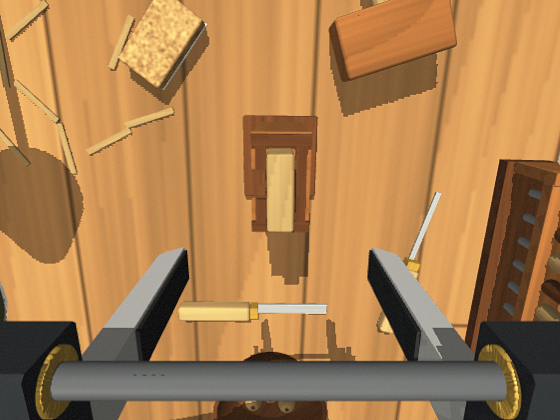

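move_arm --pt "1 0.07 0.05 1 0 0 0.006" --pt "1 0.07 0.05 2 0 0 0.006" --pt "1 0.07 0.05 2.7 0 0 0.006" --pt "1 0.07 0.05 3.0 0 0 0.006" --pt "1 0.07 0.05 3.15 0 0 0.006" --pt "1 0.07 0.05 3.15 0 0 0.006" --pt "1 0.07 0.05 3.15 0 0 0.006"

```text
time_s: 4.75
ee_pos: [0.5559, 0.2382, 0.2029]
eef_rot: [3.14, -0.001, 1.589]
force: [-0.6, 0.3, 1.2]
grip_width: 0.094
grip_force: 0.0
```

move_arm --grip_force 25 --pt "-0.3 0 0 0 0 0 0" --pt "-1 0 0 0 0 0 0" --pt "-1 0 0 0 0 0 0" --pt "-1 0 0 0 0 0 0" --pt "-1 0 0 0 0 0 0" --pt "-1 0 0 0 0 0 0" --pt "-1 0 0 0 0 0 0" --pt "-1 0 0 0 0 0 0"

```text
time_s: 5.55
ee_pos: [0.5554, 0.2382, 0.2015]
eef_rot: [-3.142, -0.0, 1.589]
force: [-0.2, -0.4, -0.3]
grip_width: 0.0332
grip_force: 0.0
```

move_arm --pt "-1 0 0 0 0 0 0" --pt "-1 0 0 0 0 0 0" --pt "-1 0 0 0 0 0 0" --pt "-1 0 0 0 0 0 0"

```text
time_s: 5.95
ee_pos: [0.5554, 0.2382, 0.2015]
eef_rot: [-3.142, 0.0, 1.589]
force: [-0.7, -0.6, -1.2]
grip_width: 0.0241
grip_force: 25.0
```

move_arm --pt "-1 0 0 -0.2 0 0 0" --pt "-1 0 0 -0.4 0 0 0" --pt "-1 0 0 -0.4 0 0 0" --pt "-1 0 -0.4 -0.4 0 0 0" --pt "-1 0 -0.9 -0.4 0 0 0" --pt "-1 0 -1.4 -0.4 0 0 0" --pt "-1 0 -2.0 -0.4 0 0 0" --pt "-1 0 -2.0 -0.6 0 0 0" --pt "-1 0 -2.0 -1.2 0 0 0" --pt "-1 0 -2.0 -1.8 0 0 0" --pt "-1 0 -2.0 -1.8 0 0 0"

```text
time_s: 7.05
ee_pos: [0.4568, 0.2369, 0.2959]
eef_rot: [3.135, -0.003, 1.589]
force: [-0.0, 0.3, -1.1]
grip_width: 0.024
grip_force: 25.0
```

Run:
```python
from h import *
o=ctrl.get_obs(); print(o['time_s'],o['ee_pos'].round(4),o['eef_rot'].round(4),o['grip_width'],o['force'])
c=cam('scene'); cv2.imwrite('pics/s1.png',cv2.resize(c[0][100:380,150:500,::-1],None,fx=2,fy=2))
```

```text
7.05 [0.4568 0.2369 0.2959] [ 3.1351e+00 -2.7000e-03  1.5888e+00] 0.02396089454022528 [-0.01525995  0.31278508 -1.07022637]
```

View pics/s1.png

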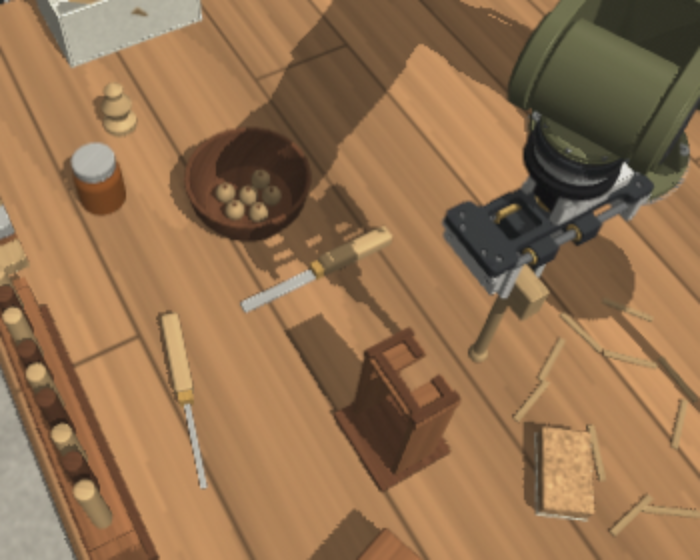

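The stick is held upright and clear of the stand; the pocket is empty with its slot toward -x. Going over the bowl's bead-free -y side.

move_arm --pt "-1 -0.4 0.08 0 0 0 0" --pt "-1 -1.2 0.24 0 0 0 0" --pt "-1 -2.1 0.42 0 0 0 0" --pt "-1 -3.0 0.6 0 0 0 0" --pt "-1 -3.9 0.8 0 0 0 0" --pt "-1 -4.8 0.97 0 0 0 0" --pt "-1 -5.7 1.15 0 0 0 0" --pt "-1 -6.6 1.33 0 0 0 0" --pt "-1 -7.4 1.5 0 0 0 0" --pt "-1 -8.0 1.62 0 0 0 0" --pt "-1 -8.46 1.71 0 0 0 0" --pt "-1 -8.46 1.71 0 0 0 0"

```text
time_s: 8.3
ee_pos: [0.5484, -0.1875, 0.2895]
eef_rot: [-3.139, -0.001, 1.586]
force: [-0.3, 1.6, -1.0]
grip_width: 0.0238
grip_force: 25.0
```

Run:
```python
from h import *
from scipy.optimize import least_squares
o=ctrl.get_obs(); print(o['time_s'],o['ee_pos'].round(4),o['eef_rot'].round(4),o['grip_width'])
for n in ['wrist','top']:
    c=cam(n); cv2.imwrite(f'pics/b_{n}.png',c[0][:,:,::-1])
    for r in ctrl.cut_out(n,'bowl')[:1]:
        P=cloud(r['region'],c); P=P[(P[:,2]>.062)&(P[:,2]<.074)]
        f=least_squares(lambda q:np.hypot(P[:,0]-q[0],P[:,1]-q[1])-.0845,[.55,-.15],loss='soft_l1',f_scale=.003)
        print(n,'rim',len(P),f.x,P.min(0),P.max(0))
    for r in ctrl.cut_out(n,'bead1')[:7]:
        P=cloud(r['region'],c); print('bead',round(r['score'],2),np.round(r['point']),np.median(P,0).round(3) if len(P) else 0)
    for t in ['stirrer_foot','bowl']:
        r=ctrl.tip_of(n,t)
        if r: print(t,r[0],atz([r[0]['point']],.115 if t!='bowl' else 0,c).round(4))
```

```text
8.3 [ 0.5484 -0.1875  0.2895] [-3.1392e+00 -6.0000e-04  1.5860e+00] 0.023840725763480296
wrist rim 3520 [ 0.54946063 -0.15302771] [ 0.46276461 -0.23386887  0.06200245] [ 0.63678819 -0.06517775  0.06982189]
bead 0.87 [280. 110.] [ 0.551 -0.118  0.031]
bead 0.83 [256. 156.] [ 0.523 -0.167  0.031]
bead 0.81 [303. 128.] [ 0.577 -0.137  0.031]
bead 0.79 [278. 139.] [ 0.549 -0.151  0.031]
bead 0.63 [254. 123.] [ 0.522 -0.135  0.03 ]
bead 0.57 [303. 159.] [ 0.577 -0.169  0.031]
stirrer_foot {'point': [277.2, 194.6], 'score': 0.64} [[ 0.5483 -0.1922  0.115 ]]
bowl {'point': [274.8, 139.5], 'score': 0.87} [[ 0.5444 -0.154   0.    ]]
top rim 330 [ 0.54719117 -0.15168688] [ 0.46431746 -0.19613632  0.06209968] [ 0.63453878 -0.06410068  0.07388633]
bead 0.6 [328. 237.] [ 0.518 -0.133  0.031]
bead 0.58 [334. 226.] [ 0.545 -0.15   0.034]
bead 0.49 [343. 219.] [ 0.574 -0.167  0.032]
bead 0.48 [337. 242.] [ 0.518 -0.158  0.033]
stirrer_foot {'point': [327.0, 236.5], 'score': 0.62} [[ 0.5145 -0.1206  0.115 ]]
bowl {'point': [330.3, 229.5], 'score': 0.82} [[ 0.5487 -0.1445  0.    ]]
```

View pics/b_wrist.png

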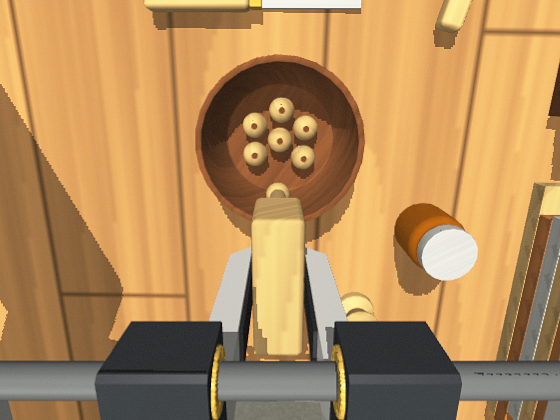

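Wrist picture: six beads in the middle of the bowl (254–303, 110–159), foot at (277,193) over the free -y side. Descending.

move_arm --pt "-1 0.08 0.02 0 0 0 0" --pt "-1 0.08 0.02 0.3 0 0 0" --pt "-1 0.08 0.02 0.7 0 0 0" --pt "-1 0.08 0.02 1.1 0 0 0" --pt "-1 0.08 0.02 1.5 0 0 0" --pt "-1 0.08 0.02 1.8 0 0 0" --pt "-1 0.08 0.02 1.98 0 0 0" --pt "-1 0.08 0.02 1.98 0 0 0" --pt "-1 0.08 0.02 1.98 0 0 0"

```text
time_s: 9.7
ee_pos: [0.5497, -0.1809, 0.1932]
eef_rot: [3.141, 0.0, 1.589]
force: [0.2, -0.2, -0.4]
grip_width: 0.024
grip_force: 25.0
```

Run:
```python
from h import *
o=ctrl.get_obs(); y=o['eef_rot'][2]; print(o['ee_pos'].round(4),y)
tx=np.array([np.cos(y),np.sin(y)]); ty=np.array([np.sin(y),-np.cos(y)])
for k in range(3):
    a0=-90-120*k; s=lambda a:.031*np.array([np.cos(np.radians(a)),np.sin(np.radians(a))])
    print(k,[[-1]+[round(float(v),2) for v in ((s(a0-10*i)-s(a0))@tx/.05,(s(a0-10*i)-s(a0))@ty/.05)]+[0]*4 for i in range(1,13)])
```

```text
[ 0.5497 -0.1809  0.1932] 1.5888840178252366
0 [[-1, 0.01, -0.11, 0, 0, 0, 0], [-1, 0.04, -0.21, 0, 0, 0, 0], [-1, 0.09, -0.31, 0, 0, 0, 0], [-1, 0.15, -0.4, 0, 0, 0, 0], [-1, 0.23, -0.47, 0, 0, 0, 0], [-1, 0.32, -0.53, 0, 0, 0, 0], [-1, 0.42, -0.58, 0, 0, 0, 0], [-1, 0.52, -0.6, 0, 0, 0, 0], [-1, 0.63, -0.61, 0, 0, 0, 0], [-1, 0.74, -0.6, 0, 0, 0, 0], [-1, 0.84, -0.57, 0, 0, 0, 0], [-1, 0.94, -0.52, 0, 0, 0, 0]]
1 [[-1, 0.09, 0.06, 0, 0, 0, 0], [-1, 0.16, 0.14, 0, 0, 0, 0], [-1, 0.22, 0.23, 0, 0, 0, 0], [-1, 0.27, 0.33, 0, 0, 0, 0], [-1, 0.29, 0.43, 0, 0, 0, 0], [-1, 0.3, 0.54, 0, 0, 0, 0], [-1, 0.29, 0.65, 0, 0, 0, 0], [-1, 0.26, 0.75, 0, 0, 0, 0], [-1, 0.21, 0.85, 0, 0, 0, 0], [-1, 0.15, 0.94, 0, 0, 0, 0], [-1, 0.07, 1.01, 0, 0, 0, 0], [-1, -0.02, 1.07, 0, 0, 0, 0]]
2 [[-1, -0.1, 0.04, 0, 0, 0, 0], [-1, -0.2, 0.07, 0, 0, 0, 0], [-1, -0.31, 0.08, 0, 0, 0, 0], [-1, -0.42, 0.07, 0, 0, 0, 0], [-1, -0.52, 0.04, 0, 0, 0, 0], [-1, -0.62, -0.01, 0, 0, 0, 0], [-1, -0.71, -0.07, 0, 0, 0, 0], [-1, -0.78, -0.15, 0, 0, 0, 0], [-1, -0.84, -0.24, 0, 0, 0, 0], [-1, -0.89, -0.34, 0, 0, 0, 0], [-1, -0.91, -0.45, 0, 0, 0, 0], [-1, -0.92, -0.55, 0, 0, 0, 0]]
```

move_arm --pt "-1 0.01 -0.11 0 0 0 0" --pt "-1 0.04 -0.21 0 0 0 0" --pt "-1 0.09 -0.31 0 0 0 0" --pt "-1 0.15 -0.4 0 0 0 0" --pt "-1 0.23 -0.47 0 0 0 0" --pt "-1 0.32 -0.53 0 0 0 0" --pt "-1 0.42 -0.58 0 0 0 0" --pt "-1 0.52 -0.6 0 0 0 0" --pt "-1 0.63 -0.61 0 0 0 0" --pt "-1 0.74 -0.6 0 0 0 0" --pt "-1 0.84 -0.57 0 0 0 0" --pt "-1 0.94 -0.52 0 0 0 0"

```text
time_s: 10.9
ee_pos: [0.5225, -0.1339, 0.1924]
eef_rot: [-3.141, -0.0, 1.589]
force: [0.2, 0.1, -0.9]
grip_width: 0.0241
grip_force: 25.0
```

move_arm --pt "-1 0.09 0.06 0 0 0 0" --pt "-1 0.16 0.14 0 0 0 0" --pt "-1 0.22 0.23 0 0 0 0" --pt "-1 0.27 0.33 0 0 0 0" --pt "-1 0.29 0.43 0 0 0 0" --pt "-1 0.3 0.54 0 0 0 0" --pt "-1 0.29 0.65 0 0 0 0" --pt "-1 0.26 0.75 0 0 0 0" --pt "-1 0.21 0.85 0 0 0 0" --pt "-1 0.15 0.94 0 0 0 0" --pt "-1 0.07 1.01 0 0 0 0" --pt "-1 -0.02 1.07 0 0 0 0"

```text
time_s: 12.1
ee_pos: [0.5765, -0.1347, 0.1925]
eef_rot: [3.141, -0.0, 1.589]
force: [0.6, -0.3, -1.7]
grip_width: 0.024
grip_force: 25.0
```

```bash
cat > b.py <<'E'
from h import *
from scipy.optimize import least_squares
o=ctrl.get_obs(); print(o['time_s'],o['ee_pos'].round(4),o['eef_rot'].round(4),o['grip_width'])
c=cam('wrist'); cv2.imwrite('pics/b2.png',c[0][:,:,::-1])
r=ctrl.cut_out('wrist','bowl')[0]
P=cloud(r['region'],c); P=P[(P[:,2]>.062)&(P[:,2]<.074)]
f=least_squares(lambda q:np.hypot(P[:,0]-q[0],P[:,1]-q[1])-.0845,[.55,-.15],loss='soft_l1',f_scale=.003)
print('rim',len(P),f.x)
for r in ctrl.cut_out('wrist','bead1')[:7]:
    P=cloud(r['region'],c); print('bead',round(r['score'],2),np.round(r['point']),np.median(P,0).round(3) if len(P) else 0)
E
python3 b.py
```

```text
12.1 [ 0.5765 -0.1347  0.1925] [ 3.1413e+00 -4.0000e-04  1.5887e+00] 0.02396984619660347
rim 4687 [ 0.55024939 -0.15307234]
bead 0.92 [244. 208.] [ 0.548 -0.148  0.031]
bead 0.87 [306. 208.] [ 0.603 -0.147  0.03 ]
bead 0.85 [288. 172.] [ 0.586 -0.113  0.031]
bead 0.72 [192. 193.] [ 0.5   -0.133  0.03 ]
bead 0.69 [231. 152.] [ 0.536 -0.1    0.031]
```

move_arm --pt "-1 -0.1 0.04 0 0 0 0" --pt "-1 -0.2 0.07 0 0 0 0" --pt "-1 -0.31 0.08 0 0 0 0" --pt "-1 -0.42 0.07 0 0 0 0" --pt "-1 -0.52 0.04 0 0 0 0" --pt "-1 -0.62 -0.01 0 0 0 0" --pt "-1 -0.71 -0.07 0 0 0 0" --pt "-1 -0.78 -0.15 0 0 0 0" --pt "-1 -0.84 -0.24 0 0 0 0" --pt "-1 -0.89 -0.34 0 0 0 0" --pt "-1 -0.91 -0.45 0 0 0 0" --pt "-1 -0.92 -0.55 0 0 0 0"

```text
time_s: 13.45
ee_pos: [0.549, -0.1812, 0.1926]
eef_rot: [3.141, 0.0, 1.589]
force: [0.1, -0.9, -1.3]
grip_width: 0.0239
grip_force: 25.0
```

move_arm --pt "-1 0.01 -0.11 0 0 0 0" --pt "-1 0.04 -0.21 0 0 0 0" --pt "-1 0.09 -0.31 0 0 0 0" --pt "-1 0.15 -0.4 0 0 0 0" --pt "-1 0.23 -0.47 0 0 0 0" --pt "-1 0.32 -0.53 0 0 0 0" --pt "-1 0.42 -0.58 0 0 0 0" --pt "-1 0.52 -0.6 0 0 0 0" --pt "-1 0.63 -0.61 0 0 0 0" --pt "-1 0.74 -0.6 0 0 0 0" --pt "-1 0.84 -0.57 0 0 0 0" --pt "-1 0.94 -0.52 0 0 0 0"

```text
time_s: 14.65
ee_pos: [0.5232, -0.1342, 0.1929]
eef_rot: [3.14, 0.001, 1.589]
force: [1.7, -0.1, 0.1]
grip_width: 0.0233
grip_force: 25.0
```

move_arm --pt "-1 0.09 0.06 0 0 0 0" --pt "-1 0.16 0.14 0 0 0 0" --pt "-1 0.22 0.23 0 0 0 0" --pt "-1 0.27 0.33 0 0 0 0" --pt "-1 0.29 0.43 0 0 0 0" --pt "-1 0.3 0.54 0 0 0 0" --pt "-1 0.29 0.65 0 0 0 0" --pt "-1 0.26 0.75 0 0 0 0" --pt "-1 0.21 0.85 0 0 0 0" --pt "-1 0.15 0.94 0 0 0 0" --pt "-1 0.07 1.01 0 0 0 0" --pt "-1 -0.02 1.07 0 0 0 0"

```text
time_s: 15.85
ee_pos: [0.5761, -0.135, 0.1924]
eef_rot: [-3.141, 0.0, 1.589]
force: [-1.8, -1.4, -0.5]
grip_width: 0.024
grip_force: 25.0
```

```bash
python3 b.py
```

```text
15.85 [ 0.5761 -0.135   0.1924] [-3.1407e+00  1.0000e-04  1.5887e+00] 0.02397745911490082
rim 4790 [ 0.55014311 -0.15296887]
bead 0.86 [295. 177.] [ 0.593 -0.119  0.031]
bead 0.66 [308. 225.] [ 0.606 -0.164  0.03 ]
bead 0.66 [242. 205.] [ 0.548 -0.147  0.031]
bead 0.65 [202. 182.] [ 0.508 -0.126  0.031]
bead 0.63 [244. 151.] [ 0.548 -0.1    0.03 ]
```

move_arm --pt "-1 -0.1 0.04 0 0 0 0" --pt "-1 -0.2 0.07 0 0 0 0" --pt "-1 -0.31 0.08 0 0 0 0" --pt "-1 -0.42 0.07 0 0 0 0" --pt "-1 -0.52 0.04 0 0 0 0" --pt "-1 -0.62 -0.01 0 0 0 0" --pt "-1 -0.71 -0.07 0 0 0 0" --pt "-1 -0.78 -0.15 0 0 0 0" --pt "-1 -0.84 -0.24 0 0 0 0" --pt "-1 -0.89 -0.34 0 0 0 0" --pt "-1 -0.91 -0.45 0 0 0 0" --pt "-1 -0.92 -0.55 0 0 0 0"

```text
time_s: 17.2
ee_pos: [0.549, -0.1809, 0.1926]
eef_rot: [3.141, -0.0, 1.589]
force: [-0.4, 1.0, -0.0]
grip_width: 0.0239
grip_force: 25.0
```

move_arm --pt "-1 0.01 -0.11 0 0 0 0" --pt "-1 0.04 -0.21 0 0 0 0" --pt "-1 0.09 -0.31 0 0 0 0" --pt "-1 0.15 -0.4 0 0 0 0" --pt "-1 0.23 -0.47 0 0 0 0" --pt "-1 0.32 -0.53 0 0 0 0" --pt "-1 0.42 -0.58 0 0 0 0" --pt "-1 0.52 -0.6 0 0 0 0" --pt "-1 0.63 -0.61 0 0 0 0" --pt "-1 0.74 -0.6 0 0 0 0" --pt "-1 0.84 -0.57 0 0 0 0" --pt "-1 0.94 -0.52 0 0 0 0"

```text
time_s: 18.4
ee_pos: [0.5232, -0.1343, 0.1929]
eef_rot: [3.14, 0.001, 1.589]
force: [2.4, -2.3, -0.5]
grip_width: 0.0237
grip_force: 25.0
```

move_arm --pt "-1 0.09 0.06 0 0 0 0" --pt "-1 0.16 0.14 0 0 0 0" --pt "-1 0.22 0.23 0 0 0 0" --pt "-1 0.27 0.33 0 0 0 0" --pt "-1 0.29 0.43 0 0 0 0" --pt "-1 0.3 0.54 0 0 0 0" --pt "-1 0.29 0.65 0 0 0 0" --pt "-1 0.26 0.75 0 0 0 0" --pt "-1 0.21 0.85 0 0 0 0" --pt "-1 0.15 0.94 0 0 0 0" --pt "-1 0.07 1.01 0 0 0 0" --pt "-1 -0.02 1.07 0 0 0 0"

```text
time_s: 19.6
ee_pos: [0.5759, -0.135, 0.1923]
eef_rot: [-3.14, 0.0, 1.589]
force: [-3.4, -1.4, -0.1]
grip_width: 0.0239
grip_force: 25.0
```

move_arm --pt "-1 -0.1 0.04 0 0 0 0" --pt "-1 -0.2 0.07 0 0 0 0" --pt "-1 -0.31 0.08 0 0 0 0" --pt "-1 -0.42 0.07 0 0 0 0" --pt "-1 -0.52 0.04 0 0 0 0" --pt "-1 -0.62 -0.01 0 0 0 0" --pt "-1 -0.71 -0.07 0 0 0 0" --pt "-1 -0.78 -0.15 0 0 0 0" --pt "-1 -0.84 -0.24 0 0 0 0" --pt "-1 -0.84 -0.24 0 0 0 0"

```text
time_s: 20.6
ee_pos: [0.5645, -0.1772, 0.1927]
eef_rot: [3.141, 0.0, 1.588]
force: [0.1, -0.7, -1.3]
grip_width: 0.0238
grip_force: 25.0
```

```bash
python3 b.py
```

```text
20.6 [ 0.5645 -0.1772  0.1927] [3.1412e+00 4.0000e-04 1.5883e+00] 0.023843567474069002
rim 5801 [ 0.54974178 -0.15303716]
bead 0.92 [270. 103.] [ 0.557 -0.1    0.031]
bead 0.74 [316. 146.] [ 0.596 -0.134  0.03 ]
bead 0.71 [260. 161.] [ 0.55  -0.149  0.031]
bead 0.66 [303. 201.] [ 0.591 -0.183  0.03 ]
bead 0.56 [221. 123.] [ 0.513 -0.115  0.031]
```

View pics/b2.png

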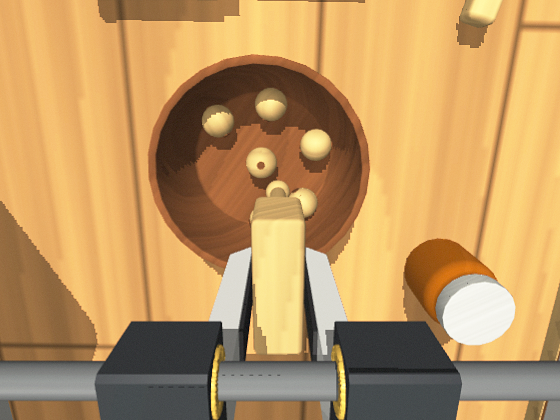

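Five beads visible in the bowl, the sixth under the block beside the foot (~(250,215)); bowl unmoved. Lifting out.

move_arm --pt "-1 0 0 -0.2 0 0 0" --pt "-1 0 0 -0.5 0 0 0" --pt "-1 0 0 -0.9 0 0 0" --pt "-1 0 0 -1.4 0 0 0" --pt "-1 0 0 -1.8 0 0 0" --pt "-1 0 0 -1.98 0 0 0" --pt "-1 0 0 -1.98 0 0 0"

```text
time_s: 21.45
ee_pos: [0.5652, -0.1767, 0.2928]
eef_rot: [3.14, 0.001, 1.589]
force: [-1.0, 0.7, -0.5]
grip_width: 0.0239
grip_force: 25.0
```

move_arm --pt "-1 0.4 -0.1 0 0 0 0" --pt "-1 1.2 -0.3 0 0 0 0" --pt "-1 2.1 -0.51 0 0 0 0" --pt "-1 3.0 -0.73 0 0 0 0" --pt "-1 3.9 -0.95 0 0 0 0" --pt "-1 4.8 -1.17 0 0 0 0" --pt "-1 5.7 -1.39 0 0 0 0" --pt "-1 6.6 -1.61 0 0 0 0" --pt "-1 7.4 -1.81 0 0 0 0" --pt "-1 8.0 -1.95 0 0 0 0" --pt "-1 8.31 -2.03 0 0 0 0" --pt "-1 8.31 -2.03 0 0 0 0"

```text
time_s: 22.65
ee_pos: [0.455, 0.2384, 0.2904]
eef_rot: [-3.14, 0.0, 1.591]
force: [-0.6, -1.1, -2.0]
grip_width: 0.0237
grip_force: 25.0
```

Run:
```python
from h import *
o=ctrl.get_obs(); print(o['time_s'],o['ee_pos'].round(4),o['eef_rot'].round(4),o['grip_width'])
c=cam('wrist'); cv2.imwrite('pics/w3.png',c[0][:,:,::-1])
r=ctrl.cut_out('wrist','stirrer')[0]; P=cloud(r['region'],c); print(len(P),r['score'])
P=P[P[:,2]>P[:,2].max()-.02]; m=P[:,2]>np.median(P[:,2])-.004; P=P[m]
print('block',P.mean(0).round(4),cv2.minAreaRect((P[:,:2]*1000).astype(np.float32)))
r=ctrl.cut_out('wrist','stand')[0]; P=cloud(r['region'],c)
Q=P[(P[:,2]>.1785)&(P[:,2]<.184)]; print('stand',len(Q),cv2.minAreaRect((Q[:,:2]*1000).astype(np.float32)))
```

```text
22.65 [0.455  0.2384 0.2904] [-3.1399e+00  5.0000e-04  1.5914e+00] 0.0236751691174138
8443 0.85
block [0.4557 0.2398 0.3023] ((455.79241943359375, 236.76759338378906), (24.062042236328125, 70.11779022216797), 1.2354968786239624)
stand 3782 ((555.7395629882812, 236.9064178466797), (56.38822937011719, 94.58411407470703), 0.8513786196708679)
```

View pics/w3.png

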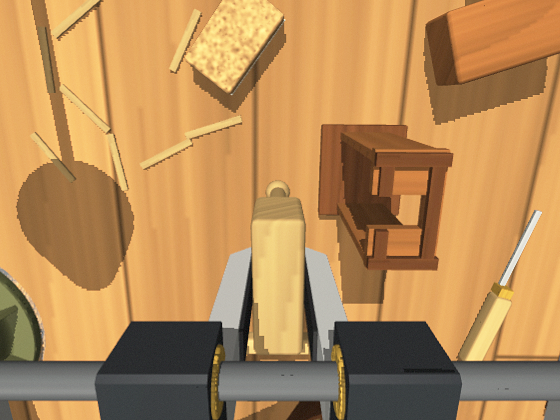

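Stick still held at the same offset; stand slot visible at (400,210). Settle and check tilt.

move_arm --pt "-1 0 0 0 0 0 0" --pt "-1 0 0 0 0 0 0"

```text
time_s: 23.0
ee_pos: [0.4562, 0.2362, 0.2915]
eef_rot: [-3.142, 0.0, 1.588]
force: [-0.1, -0.5, -0.0]
grip_width: 0.0238
grip_force: 25.0
```

Run:
```python
from h import *
o=ctrl.get_obs(); print(o['time_s'],o['ee_pos'].round(4),o['eef_rot'].round(4))
c=cam('wrist')
r=ctrl.cut_out('wrist','stirrer')[0]; P=cloud(r['region'],c)
F=P[P[:,2]<.16]; print('foot pts',len(F),F.mean(0).round(4) if len(F) else 0)
z=np.median(P[:,2]); Q=P[abs(P[:,2]-z)<.008]
A=np.c_[Q[:,:2]-Q[:,:2].mean(0),np.ones(len(Q))]; print('plane',z,np.linalg.lstsq(A,Q[:,2],rcond=None)[0])
t=ctrl.tip_of('wrist','stirrer_foot')
if t: print(t[0],atz([t[0]['point']],.117,c))
# front ball pixels
m=r['region']; v,u=np.where(m); print(v.min(),u[v<v.min()+4].mean()); print(atz([[u[v<v.min()+4].mean(),v.min()]],.125,c))
```

```text
23.0 [0.4562 0.2362 0.2915] [-3.1415e+00  1.0000e-04  1.5877e+00]
foot pts 357 [0.4591 0.2281 0.122 ]
plane 0.3033150609404014 [-0.00234856 -0.00554577  0.30325201]
180 277.5
[[0.45651336 0.24710201 0.125     ]]
```

move_arm --pt "-1 0 0 0.5 0 0 0" --pt "-1 0 0 1.0 0 0 0" --pt "-1 0 0 1.35 0 0 0" --pt "-1 0 0 1.4 0 0 0" --pt "-1 0 0.3 1.4 0 0 0" --pt "-1 0 0.7 1.4 0 0 0" --pt "-1 0 1.1 1.4 0 0 0" --pt "-1 0 1.5 1.4 0 0 0" --pt "-1 0.01 1.8 1.4 0 0 0" --pt "-1 0.01 1.99 1.4 0 0 0" --pt "-1 0.01 1.99 1.4 0 0 0" --pt "-1 0.01 1.99 1.4 0 0 0"

```text
time_s: 24.35
ee_pos: [0.5551, 0.2392, 0.2218]
eef_rot: [-3.142, -0.0, 1.589]
force: [0.2, -0.5, -1.4]
grip_width: 0.0234
grip_force: 25.0
```

move_arm --pt "-1 0 0 0 0 0 0"

```text
time_s: 24.45
ee_pos: [0.555, 0.2393, 0.2219]
eef_rot: [3.141, -0.0, 1.589]
force: [-0.2, 0.6, -0.3]
grip_width: 0.0239
grip_force: 25.0
```

move_arm --pt "-1 -0.02 0.01 0.1 0 0 0" --pt "-1 -0.02 0.01 0.2 0 0 0" --pt "-1 -0.02 0.01 0.3 0 0 0" --pt "-1 -0.02 0.01 0.37 0 0 0" --pt "-1 -0.02 0.01 0.39 0 0 0" --pt "-1 -0.02 0.01 0.4 0 0 0" --pt "-1 -0.02 0.01 0.4 0 0 0"

```text
time_s: 25.15
ee_pos: [0.5559, 0.2383, 0.2019]
eef_rot: [3.141, -0.0, 1.589]
force: [-2.8, -0.9, 1.9]
grip_width: 0.0246
grip_force: 25.0
```

move_arm --pt "-0.4 0 0 0 0 0 0" --pt "-0.3 0 0 0 0 0 0" --pt "0 0 0 0 0 0 0" --pt "0.5 0 0 0 0 0 0" --pt "1 0 0 0 0 0 0" --pt "1 0 0 0 0 0 0" --pt "1 0 0 0 0 0 0" --pt "1 0 0 0 0 0 0" --pt "1 0 0 0 0 0 0"

```text
time_s: 26.05
ee_pos: [0.5559, 0.2382, 0.2015]
eef_rot: [-3.142, 0.0, 1.589]
force: [1.4, 0.3, -0.2]
grip_width: 0.0854
grip_force: 0.0
```

move_arm --pt "1 0 0 -0.3 0 0 0" --pt "1 0 0 -1.0 0 0 0" --pt "1 0 0 -2.0 0 0 0" --pt "1 0 0 -2.8 0 0 0" --pt "1 0 0 -3.1 0 0 0" --pt "1 0 0 -3.1 0 0 0" --pt "1 0 0 -3.1 0 0 0"

```text
time_s: 26.75
ee_pos: [0.5558, 0.2382, 0.3553]
eef_rot: [-3.14, 0.0, 1.589]
force: [-0.9, -0.1, 0.4]
grip_width: 0.0941
grip_force: 0.0
```

```bash
python3 meas.py w4
python3 - <<'E'
from h import *
c=cam('scene'); cv2.imwrite('pics/s4.png',cv2.resize(c[0][100:380,150:500,::-1],None,fx=2,fy=2))
for t in ['chisel','gouge','jar','finial','mallet','sander','bowl']:
    r=ctrl.cut_out('scene',t)
    if r: print(t,np.median(cloud(r[0]['region'],c),0).round(3))
print(len(ctrl.cut_out('scene','bead1')))
E
```

```text
26.75 [0.5558 0.2382 0.3553] [-3.1403e+00  5.0000e-04  1.5888e+00]
2371 0.59
block [0.5564 0.2385 0.2134] ((556.5556030273438, 236.88287353515625), (23.835609436035156, 69.44414520263672), 0.48440200090408325)
stand 0.17 0.178 825 ((555.7267456054688, 238.40133666992188), (56.01956558227539, 94.90963745117188), 1.1036756038665771)
stand 0.1785 0.184 2261 ((555.6531982421875, 237.03390502929688), (56.04106521606445, 93.61151123046875), 1.0276317596435547)
chisel [ 0.532 -0.001  0.007]
gouge [0.753 0.057 0.021]
jar [ 0.737 -0.241  0.067]
finial [ 0.661 -0.367  0.047]
mallet [0.682 0.392 0.059]
sander [0.413 0.383 0.028]
bowl [ 0.539 -0.174  0.031]
4
```

View pics/w4.png

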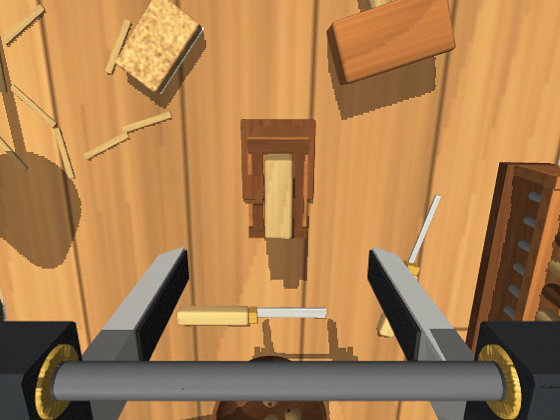

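View pics/s4.png

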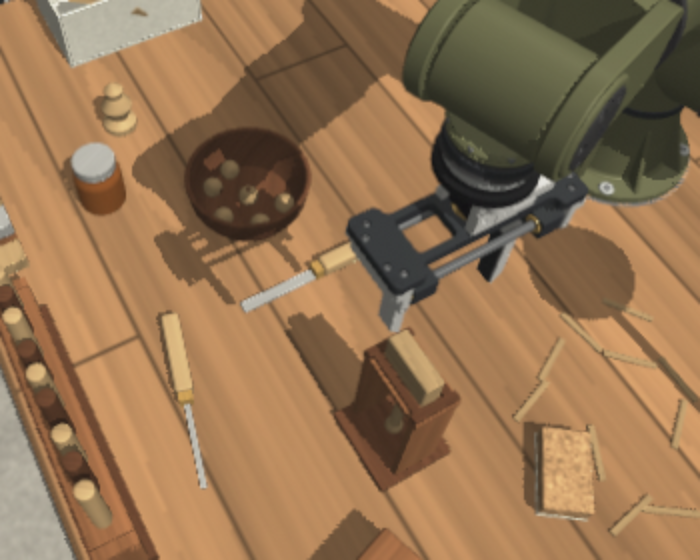

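Wrist picture: the block sits square within the ridges at (279,196), about 1 mm off centre, and at its original height (0.2134 m). Scene picture: all six beads are in the bowl (205–285, 165–225) and the tools are where they were. Handing in.

```bash
python3 -c "
from station import ctrl
print(ctrl.hand_in())"
```

```text
the job is handed in; nothing more can be done
None
```

I stirred the beads clockwise for about 2.9 turns and put the stick back, seated square about 1 mm off the pocket's centre; all six beads stayed in the bowl, nothing else was disturbed, and the job is handed in (no verdict was returned).

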